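# Clamp the block: swing the strap over and spin the wing nut down

## Robot

A 6-joint arm with a two-finger parallel gripper is mounted at the origin on a cart in front of the work surface, level with it; the furniture and walls round the work are solid. World frame = base frame: x ahead of the robot, y to its left, z up, the work surface at z = 0. Lengths are in m, angles in rad, forces in N, time in s.
With the tool pointing down it reaches from about 0.275 to 1 m from the base axis. Payload 8.4 kg.
Tool frame: the origin (TCP) lies on the centre line of the jaws, within the pads' length; the fingertips stand 17 mm ahead of it and the grasp point (between the pads) lies 2 mm behind it (bot.tcp_to_tips is the z of the fingertips in the tool frame, in m); z points along the fingers, y is the line along which they close (so a half turn about z gives the same grasp; the last joint's range is limited). The gripper opens to 85 mm and grips with 20 to 120 N. Pads are 22 mm wide; open, the fingers measure 114 mm over their backs; the gripper's body (76 mm by 85 mm) begins 54 mm behind the grasp point. The pads swing forward as they close: fully open they stand 13 mm farther back than shut.
Start: joints at [1.126, 0.353, 1.633, -0, 1.155, -0.002], TCP at [0.268, 0.565, 0.228] pointing down, gripper open.
Joint ranges: [-2.63, 2.63], [-0.92, 2.1], [0.06, 2.66], [-1.3, 4.44], [0, 2.69], [-3.02, 3.02]. Speed limits (rad/s): [2.22, 2.22, 2.79, 3.14, 3.14, 3.14].

## Interface

Orientations are given as a unit quaternion [x, y, z, w].
In Python, from workcell import bot, hand, kinematics, get_obs, vision, hand_in gives the robot as it stands. The module is installed in compiled form; this text tells all that it offers. Calls block until the motion is done:
- bot.reach(position, orientation): joint-space move of the TCP to a pose.
- bot.servo_line(position, ori=None, velocity=0.15): straight line of the TCP; ori=None keeps the orientation; velocity is the mean speed in m/s.
- bot.goto_joints(angles): joint-space move.
- hand.move_gripper(opening, strength=None): finger opening in m; strength is the grip in N (None keeps the last); returns when the fingers have stopped.
- bot.dwell(seconds).
- kinematics.solve_ik(position, orientation): joint angles nearest the present ones, or None.
- get_obs(): the state.
- vision.read_camera(name): name is "side" or "top" or "wrist"; returns a dict with "frame" (400x640x3 uint8, red, green, blue), "intrinsics" (3x3 intrinsics, pixels), "dist" ([k1, k2, p1, p2, k3] as OpenCV has them; the pictures are not rectified), "view" (4x4, takes a point from world to camera coordinates). Camera axes: x right, y down, z forward; pixel columns grow to the right and rows downward; lengths in m; the calibration is good to about 2 mm. A picture is of the moment at which its call begins. There is no depth.
A pose or a line that the arm cannot do raises bot.IKError and nothing moves.
- hand_in(): hands the job in; it is judged then, once.
The state is a dict: "time_s": time; "joint_pos": joint angles; "joint_vel": joint speeds; "joint_efforts": joint torques, N m; "position": TCP position; "orientation": TCP orientation; "wrist_force": force on the tool from outside, world axes, zero at the start; "ft_torque": the same for the moment, N m; "gripper_width": finger opening in m; "grip_force": force on a finger pad.
Only numpy, scipy, OpenCV 4.12 (cv2) and the standard library are available. Lean on these libraries where they do the work, as an engineer would, in place of code of your own. Each camera call takes 0.05 s, during which the arm holds its last target. There are 200 camera calls.

## Task

Clamp the small steel block in the green fixture: with a fingertip push the swung-out clamp strap round until it lies over the block against its stop pin, then spin the loose brass wing nut clockwise (seen from above) by repeated fingertip strokes on its wings until it is run fully down and the strap presses on the block. Only push: do not take the nut between the fingers, do not lift or shift the block, and leave the bushes, the tin and the pliers where they are.

Things in the scene. Friction and masses are not known exactly. Their poses are not given: they have to be found in the camera images.
- clamp_fixture: Green clamping fixture, fixed to the bench. Origin on the bench top under the stud axis; z up, x away from the robot at yaw 0. Base plate 12 mm thick, x -41 to +49, y -100 to +110 mm. Fixed threaded stud at x = y = 0, 10 mm diameter, top at z = 90, with a 22 mm collar round its foot up to z = 40.
- back_plate (a point): Middle of the top front edge of the fixture's green upright back plate: 38 mm behind the stud axis, 80 mm above the bench. The plate is 8 mm thick, y -65 to +85 mm of the fixture. Between it and the stud there is no room for a finger to pass, so the nut is worked from the front (-x) half.
- stop_pin (a point): Top of the strap's stop pin (8 mm diameter, 62 mm above the bench, fixture x = 20, y = 27 mm). Two low pins (8 mm diameter, tops 26 mm above the bench) at fixture (22, 62) and (0, 90) stand behind and beside the block.
- strap (a joint): Swing of the dark steel clamp strap about the stud, rad. 0 = home, along the fixture's +y over the block, against the stop pin (hard stop). Positive = swung out to the front, counter-clockwise from above; starts at 0.4 to 0.85. About 1 N at the nose moves it; it stays where left. Flat bar 30 mm wide, 12 thick, 80 mm from stud axis to nose, 35 mm behind. Moves up and down with the nut.
- strap_nose (a point): Point on the strap's top face, on its centre line, 65 mm from the stud axis (centre of the 15 mm radius nose). The strap's underside is 12 mm lower.
- wing_nut (a joint): Turn of the wing nut, rad; grows clockwise seen from above (tightening). 11.0 = fully down (hard stop; strap presses on the block); starts at 0.3 to 4.0. At value q the line through the wings is the fixture's x axis turned clockwise by q. Sinks 6 mm a turn. About 1 N on a wing turns it (up to 2 N over the last 0.8 rad); it stays where left.
- nut_seat (a point): Underside of the brass wing nut on the stud axis, level with the strap's top face; 51 mm above the bench when fully down. Hub 22 mm diameter at the foot, 20 high. Two opposite wings, 6 mm thick, reach 34 mm from the axis; each ends in a round upright ear of 22 mm diameter, 8 to 30 mm above this point, centred 23 mm from the axis.
- wing_a (a point): Point on one wing, 26 mm from the stud axis and 19 mm above the nut's underside, mid-thickness. Its x axis points outward along the wing.
- wing_b (a point): The same point on the opposite wing.
- work_block: Loose grey steel block, 32 x 45 x 28 mm (x, y, z), about 0.3 kg, lying on the base plate at about x = 0, y = 62 of the fixture, long side along y. Origin: centre of its underside.
- steel_bush: Loose grey steel bush standing on the base plate, 28 mm diameter, 22 mm high. Origin: centre of its underside. Bystander.
- brass_bush: Loose brass bush on the bench beside the fixture, 34 mm diameter, 30 mm high. Origin: centre of its underside. Bystander.
- grease_tin: Loose open blue tin on the bench beside the fixture, 62 mm diameter, 50 mm high. Origin: centre of its underside. Bystander.
- pliers: Loose pliers lying on the bench, 51 x 170 x 11 mm, long along their y axis. Origin: centre of the underside. Bystander.
Mind the look-alikes: they are no part of the job. There is more than one size of the work_block; the one meant has the size given above.

How it is judged:
On the way, in this order (a step that is already met when the one before it is completed fails the run):
1. the strap is swung home over the block while the nut is still loose (value of joint strap below 0.12 rad and value of joint wing_nut below 9 rad), for 0.2 s.
2. the wing nut is run fully down (value of joint wing_nut above 10.65 rad), for 0.2 s.
At the end, for the whole second after the job is handed in: The strap is home (within 0.12 rad of its stop), the wing nut is within 0.35 rad of its lower stop, and the strap presses on the block (over 1 N), which lies flat on the base plate; all at rest (value of joint strap below 0.12 rad and value of joint wing_nut above 10.65 rad and contact force between strap and work_block above 1 N and z of work_block in the frame of clamp_fixture below 0.015 m and linear speed of work_block below 0.01 m/s and velocity of joint wing_nut between -0.1 and 0.1 rad/s); the robot touches nothing.
It fails at once if the nut or one of its wings is taken between the fingers (contact force between the fingers and wing_nut above 0.5 N and x of the grasp point in the frame of nut_seat between -0.035 and 0.035 m and y of the grasp point in the frame of nut_seat between -0.004 and 0.004 m and z of the grasp point in the frame of nut_seat between 0 and 0.038 m).
It fails at once if the block is lifted or shifted by more than 12 mm (distance of work_block from where it was at the start of the episode above 0.012 m or z of work_block in the frame of clamp_fixture above 0.02 m).
It fails at once if a bush, the tin or the pliers is moved by more than 15 mm (distance of any of steel_bush, brass_bush, grease_tin, pliers from where it was at the start of the episode above 0.015 m).
It also fails if it takes over 58 s, if anything falls off the work surface, if the arm or the gripper's body presses on something with over 40 N, if the wrist force passes 120 N, or if a joint passes its speed limit or range.

## Working session

There is one attempt and no reset: what is moved stays moved. The work goes in short steps, each a Python script; the robot and the scene stay as the last script left them, time stands still between calls to the robot, and variables do not carry over. Pictures are saved under pics/ and viewed, at most 10 in all, crops included, and the job is handed in when it is done.

```bash
mkdir -p pics; python3 - <<'E'
from workcell import *
import cv2,numpy as np
for n in("side","top"):
    d=vision.read_camera(n);cv2.imwrite(f"pics/{n}0.png",d["frame"][:,:,::-1])
    print(n,d["intrinsics"].tolist(),d["dist"],np.round(d["view"],4).tolist())
o=get_obs();print(o["time_s"],o["orientation"],o["gripper_width"],bot.tcp_to_tips)
E
```

```text
side [[385.42097171923297, 0.0, 315.975764066796], [0.0, 385.42097171923297, 197.4921506471479], [0.0, 0.0, 1.0]] [-0.0120929  0.         0.         0.         0.       ] [[0.8776, -0.4794, -0.0062, -0.3039], [-0.2795, -0.501, -0.8191, 0.3604], [0.3895, 0.7205, -0.5737, 0.4919], [0.0, 0.0, 0.0, 1.0]]
top [[461.9400015079017, 0.0, 317.37944240588166], [0.0, 461.9400015079017, 198.9497511039775], [0.0, 0.0, 1.0]] [-0.02188851  0.          0.          0.          0.        ] [[-0.0173, -0.9992, -0.0369, 0.322], [-0.9972, 0.0199, -0.0716, 0.4984], [0.0723, 0.0356, -0.9967, 1.0202], [0.0, 0.0, 0.0, 1.0]]
0.1 [ 2.19586358e-01  9.75592868e-01 -6.08274121e-04 -1.31309697e-04] 0.0856699476363979 0.017
```

View pics/side0.png

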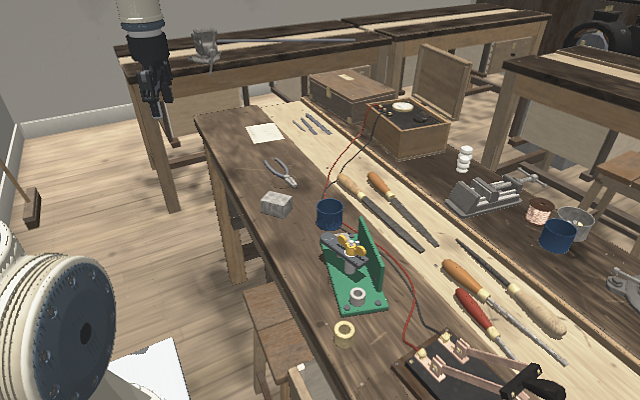

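View pics/top0.png

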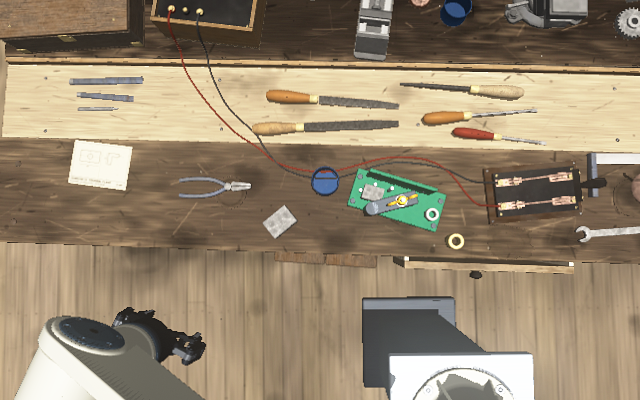

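The top view shows the fixture at about (400,200). There are two candidate blocks: a grey block at (372,192) on the green base plate, and a larger one at (280,222) on the bare bench. The first fits because it lies on the plate at the +y end, next to the strap. I'll confirm with enlarged crops.

```bash
python3 - <<'E'
import cv2
a=cv2.imread("pics/top0.png")[160:240,340:450];b=cv2.imread("pics/side0.png")[210:320,310:400]
c=cv2.resize(a,None,fx=7,fy=7,interpolation=cv2.INTER_CUBIC);cv2.imwrite("pics/topc.png",c)
c=cv2.resize(b,None,fx=5.4,fy=5.4,interpolation=cv2.INTER_CUBIC);cv2.imwrite("pics/sidec.png",c)
E
```

```text
(no output)
```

View pics/topc.png

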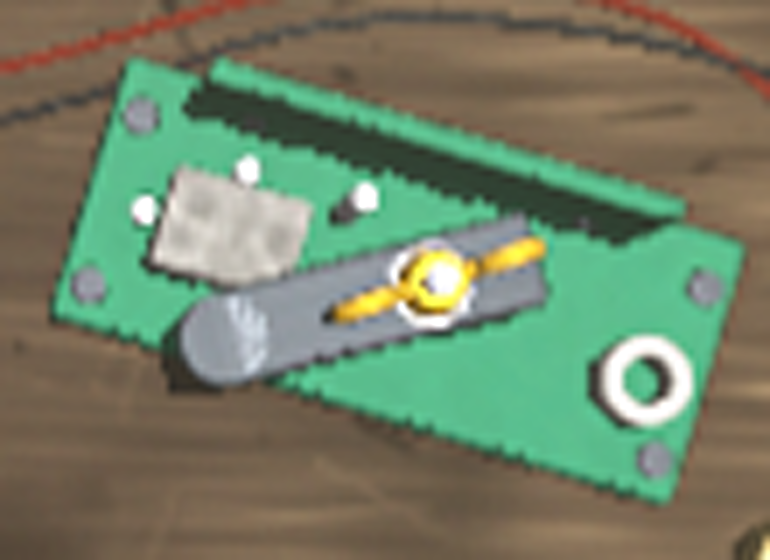

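View pics/sidec.png

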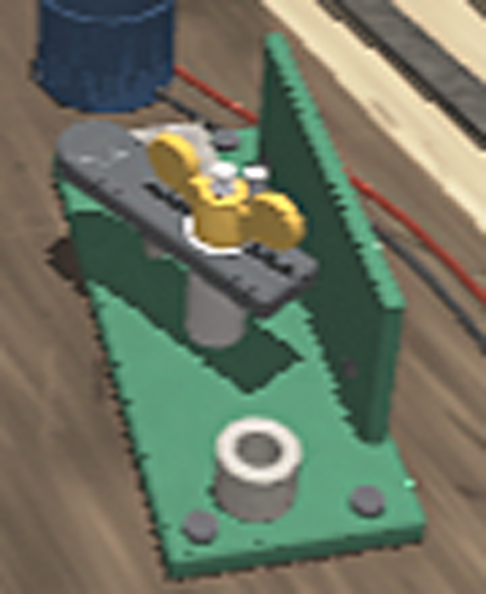

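The crop shows the meant block on the plate at crop (232,223) beside two low pins. The strap nose is at (228,338), the wing ears at (340,312) and (537,248), and the stud at (440,278). The plate corners are clear. Next I compute the positions.

```bash
cat > geo.py <<'E'
import numpy as np,cv2
def ray(d,uv,z):
    K,D,V=d["intrinsics"],d["dist"],np.asarray(d["view"])
    p=cv2.undistortPoints(np.array([[uv]],float),K,np.asarray(D,float))[0,0]
    R,t=V[:3,:3],V[:3,3];c=-R.T@t;r=R.T@np.array([p[0],p[1],1])
    return c+r*(z-c[2])/r[2]
def fit(F,W): # 2D rigid F->W
    F,W=np.array(F),np.array(W)[:,:2];f,w=F-F.mean(0),W-W.mean(0)
    y=np.arctan2((f[:,0]*w[:,1]-f[:,1]*w[:,0]).sum(),(f*w).sum())
    R=np.array([[np.cos(y),-np.sin(y)],[np.sin(y),np.cos(y)]]);t=W.mean(0)-R@F.mean(0)
    return y,R,t,np.linalg.norm(F@R.T+t-W,axis=1)
E
python3 - <<'E'
from workcell import *
from geo import *
np.set_printoptions(precision=4,suppress=True)
d=vision.read_camera("top")
g=lambda u,v,z:ray(d,(340+(u+.5)/7-.5,160+(v+.5)/7-.5),z)
F=[(.049,.11),(.049,-.1),(-.041,.11),(-.041,-.1)]
W=[g(127,58,.012),g(745,245,.012),g(55,318,.012),g(668,502,.012)]
y,R,t,e=fit(F,W);print("yaw",y,"t",t,"err",e)
for n,u,v,z in[("stud",440,278,.09),("stop",365,197,.062),("nose",228,338,.059),("earA",340,312,.078),("earB",537,248,.078),("block",232,222,.04),("bush",645,381,.034)]:
    print(n,g(u,v,z)[:2],"fix",R.T@(g(u,v,z)[:2]-t))
for n,u,v,z in[("plateR",684,210,.08),("plateL",222,62,.08)]:print(n,"fix",R.T@(g(u,v,z)[:2]-t))
s=vision.read_camera("side")
h=lambda u,v,z:ray(s,(310+(u+.5)/5.4-.5,210+(v+.5)/5.4-.5),z)
for n,u,v,z in[("stud",222,172,.09),("nose",95,155,.059),("earA",174,160,.077),("earB",277,222,.077),("cornerR",420,525,.012),("cornerF",170,565,.012)]:
    print("S",n,"fix",R.T@(h(u,v,z)[:2]-t))
E
```

```text
yaw -0.3141815072570563 t [0.4949 0.1299] err [0.0007 0.0018 0.0025 0.0022]
stud [0.4953 0.1312] fix [-0.      0.0014]
stop [0.5228 0.1495] fix [0.0205 0.0272]
nose [0.48   0.1927] fix [-0.0335  0.0551]
earA [0.4863 0.1601] fix [-0.0174  0.026 ]
earB [0.5046 0.0998] fix [ 0.0186 -0.0256]
block [0.5178 0.1889] fix [0.0036 0.0631]
bush [0.4651 0.0594] fix [-0.0065 -0.0763]
plateR fix [ 0.0423 -0.0646]
plateL fix [0.0454 0.0822]
S stud fix [-0.0019  0.001 ]
S nose fix [-0.0358  0.0531]
S earA fix [-0.0129  0.0247]
S earB fix [ 0.0146 -0.0139]
S cornerR fix [ 0.0438 -0.0993]
S cornerF fix [-0.0424 -0.0992]
```

The fixture is at (0.495, 0.130) with yaw -0.314. The known points agree: stop pin (20.5,27) and stud (0,1) in mm. The strap is at about 0.55 rad and the wings are at about 124°/304°, so q≈0.98. Next is the strap push.

```bash
cat > rob.py <<'E'
from workcell import *
from geo import *
from scipy.spatial.transform import Rotation as Ro
YAW=-.314;T=np.array([.495,.1305]);c,s=np.cos(YAW),np.sin(YAW);RF=np.array([[c,-s],[s,c]])
def quat(sg):
    y=np.array([c,s,0])*sg;z=np.array([0,0,-1.]);return Ro.from_matrix(np.column_stack([np.cross(y,z),y,z])).as_quat()
def P(x,y,ztip): return np.r_[RF@[x,y]+T,ztip+.017]   # fixture xy (m), tip height
def wf(): return np.array(get_obs()["wrist_force"])
def look(cam,box,k,name):
    d=vision.read_camera(cam);u0,v0,u1,v1=box
    cv2.imwrite(name,cv2.resize(d["frame"][v0:v1,u0:u1,::-1],None,fx=k,fy=k,interpolation=cv2.INTER_CUBIC));return d
E
python3 - <<'E'
from rob import *
np.set_printoptions(precision=3,suppress=True)
pos=P(-.065,.025,.17)
js=[(abs(j[5]),sg,j) for sg in(1,-1) if (j:=kinematics.solve_ik(pos,quat(sg))) is not None]
print([(a,b,np.array(j)) for a,b,j in js]);sg=min(js,key=lambda a:a[0])[1]
open("sg","w").write(str(sg));Q=quat(sg)
hand.move_gripper(0.,20);print("w",get_obs()["gripper_width"])
bot.reach(pos,Q);bot.servo_line(P(-.065,.025,.05),velocity=.12);f0=wf();print(f0,get_obs()["time_s"])
for th in np.r_[np.arange(.55,.1,-.1),.1,.05,.02,0,-.02,-.04]:
    sd=np.array([-np.sin(th),np.cos(th)]);n=-np.array([np.cos(th),np.sin(th)])
    sup=.0145*np.cos(th)+.011*np.sin(abs(th));p=.055*sd+(.015+sup)*n
    bot.servo_line(P(*p,.05),velocity=.08);f=wf()-f0;print(round(th,2),f)
    if np.linalg.norm(f[:2])>12:break
print(get_obs()["time_s"],get_obs()["position"],p)
E
```

```text
[(np.float64(0.6874142483728072), 1, array([ 0.373,  0.166,  1.988, -0.   ,  0.988,  0.687])), (np.float64(2.454178405216986), -1, array([ 0.373,  0.166,  1.988, -0.   ,  0.988, -2.454]))]
w 0.00038003581975235966
[0.36  0.5   0.745] 3.7
0.55 [-0.997  0.787 -0.696]
0.45 [ 0.681 -1.084 -1.839]
0.35 [-0.975 -0.763 -0.743]
0.25 [-0.314 -0.724 -0.642]
0.15 [-0.166 -0.376 -0.994]
0.1 [ 0.35  -0.494 -0.436]
0.05 [-0.79  -0.254 -0.086]
0.02 [-0.45   0.045 -0.94 ]
0.0 [-0.939 -0.348 -1.668]
-0.02 [-0.382 -1.104 -0.922]
-0.04 [-0.964 -0.57  -0.929]
6.4667 [0.486 0.192 0.067] [-0.028  0.056]
```

```bash
python3 - <<'E'
from rob import *
a=vision.read_camera("top")["frame"][155:240,340:450,::-1];b=vision.read_camera("side")["frame"][200:285,290:400,::-1]
cv2.imwrite("pics/s1.png",cv2.resize(np.vstack([a,b]),None,fx=3.5,fy=3.5,interpolation=cv2.INTER_CUBIC))
E
```

```text
(no output)
```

View pics/s1.png

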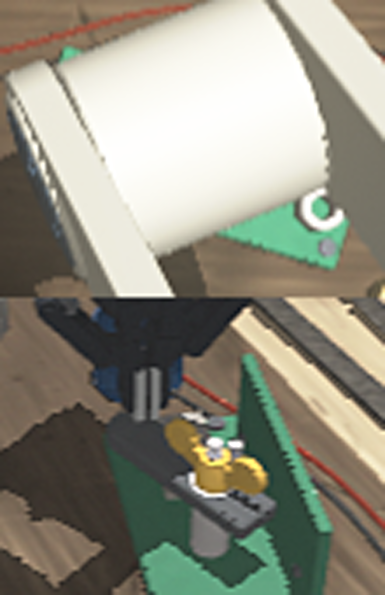

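```bash
python3 - <<'E'
from rob import *
d=look("side",(300,205,400,280),8,"pics/s2.png")
V=np.asarray(d["view"])
def pr(p):
    q,_=cv2.projectPoints(np.array([p],float),cv2.Rodrigues(V[:3,:3])[0],V[:3,3],d["intrinsics"],np.asarray(d["dist"],float));q=q[0,0];return ((q-[300,205]+.5)*8).round()
tp=np.array(get_obs()["position"])
print("tip",pr(tp-[0,0,.017]),"tcp",pr(tp))
for th in(0,.1,.2,.3,.4,.5,.55):
    n=np.array([-np.sin(th),np.cos(th)])*.065;print(th,pr(P(*n,.0606-.017)))
E
```

```text
tip [249. 284.] tcp [250. 233.]
0 [347. 217.]
0.1 [323. 221.]
0.2 [299. 226.]
0.3 [277. 233.]
0.4 [256. 242.]
0.5 [236. 252.]
0.55 [226. 257.]
```

View pics/s2.png

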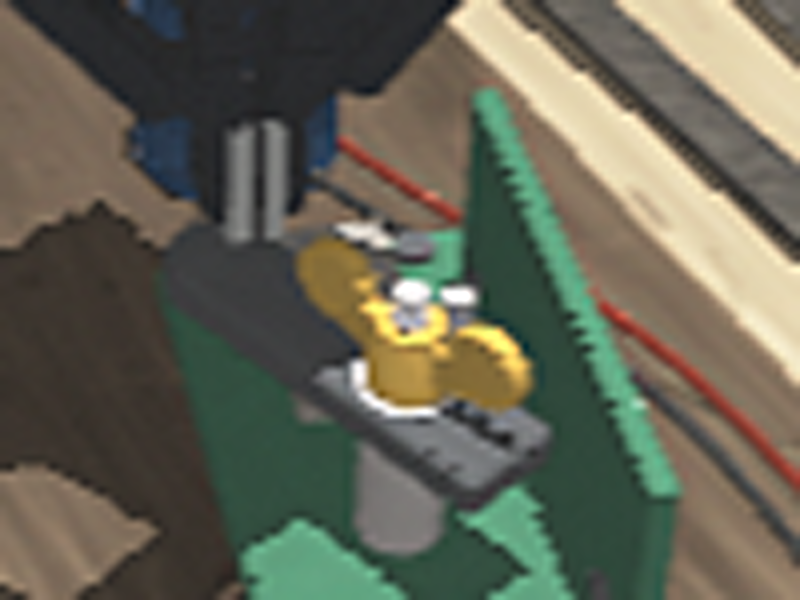

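The strap has not moved: its rear corners are still at (550,440) and (470,500). The visible tips end at (252,240), about 15 mm higher than computed, so the finger passed over the strap. I'll back off and probe the true tip height on the bare bench.

```bash
python3 - <<'E'
from rob import *
np.set_printoptions(precision=3,suppress=True)
bot.servo_line(P(-.028,.056,.09),velocity=.15);bot.servo_line(P(-.07,.025,.09),velocity=.15)
bot.servo_line(P(-.07,.025,.02),velocity=.12);bot.dwell(.1);f0=wf()
for z in np.arange(.016,-.012,-.002):
    bot.servo_line(P(-.07,.025,z),velocity=.05);f=wf()-f0
    if abs(f[2])>4:break
print(z,f,get_obs()["position"],get_obs()["gripper_width"],get_obs()["time_s"])
bot.servo_line(P(-.07,.025,.04),velocity=.15)
d=vision.read_camera("side");cv2.imwrite("pics/s3.png",cv2.resize(d["frame"][190:290,280:410,::-1],None,fx=6,fy=6,interpolation=cv2.INTER_CUBIC))
E
```

```text
-0.010000000000000002 [-1.72   0.515 -0.915] [0.436 0.176 0.007] 0.0001350109032051703 11.8667
```

View pics/s3.png

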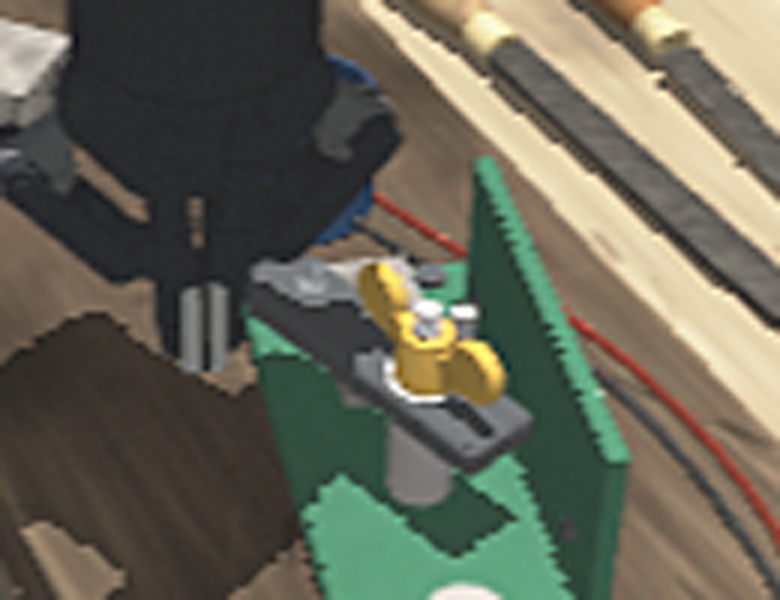

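```bash
python3 - <<'E'
from rob import *
d=vision.read_camera("side");V=np.asarray(d["view"]);tp=np.array(get_obs()["position"]);print(tp,get_obs()["joint_pos"])
for z in(0,.01,.017,.02,.03):
    q,_=cv2.projectPoints(np.array([tp-[0,0,z]]),cv2.Rodrigues(V[:3,:3])[0],V[:3,3],d["intrinsics"],np.asarray(d["dist"],float));print(z,(q[0,0]-[280,190]+.5)*6)
E
```

```text
[0.4356482  0.17566118 0.05620487] [3.80084023e-01 3.69046441e-01 2.09295168e+00 1.05239624e-07
 6.80618368e-01 6.94163500e-01]
0 [200.21314229 367.9592933 ]
0.01 [200.54319572 390.39921752]
0.017 [200.7713017  405.90574169]
0.02 [200.86833318 412.50136561]
0.03 [201.18866158 434.27316313]
```

The image shows the tips at the TCP height, pixel (203,370) against the projected (200,368), so they do not stand 17 mm ahead of it. The probe agrees, with no bench contact down to TCP 7 mm. I'll use tip = TCP and repeat the push.

```bash
sed -i 's/,ztip+.017\]/,ztip]/' rob.py; python3 - <<'E'
from rob import *
np.set_printoptions(precision=3,suppress=True)
bot.servo_line(P(-.065,.025,.048),velocity=.15);f0=wf()
for th in np.r_[np.arange(.5,.1,-.1),.1,.05,.02,0,-.02,-.04,-.06,-.08]:
    sd=np.array([-np.sin(th),np.cos(th)]);n=-np.array([np.cos(th),np.sin(th)])
    sup=.0145*np.cos(th)+.011*np.sin(abs(th));p=.055*sd+(.015+sup)*n
    bot.servo_line(P(*p,.048),velocity=.08);f=wf()-f0;print(round(th,2),f)
    if np.linalg.norm(f[:2])>12:break
print(get_obs()["time_s"],get_obs()["position"],p)
bot.servo_line(P(-.06,.055,.048),velocity=.15)
bot.servo_line(P(-.06,.03,.11),velocity=.2)
look("side",(290,200,400,290),6,"pics/s4.png")
E
```

```text
0.5 [ 0.271 -0.099  0.506]
0.4 [-0.028  1.274  0.04 ]
0.3 [-0.405  1.341 -0.108]
0.2 [-0.74   0.772 -0.014]
0.1 [ 0.001  0.586 -0.142]
0.05 [-0.265  0.621 -0.177]
0.02 [-0.131 -0.534  0.177]
0.0 [-0.408  1.402  0.345]
-0.02 [-0.794 -0.57  -0.153]
-0.04 [-1.586  0.235  0.063]
-0.06 [-0.656  0.239 -0.076]
-0.08 [-5.513 -0.531  0.848]
15.75 [0.487 0.193 0.048] [-0.026  0.057]
```

View pics/s4.png

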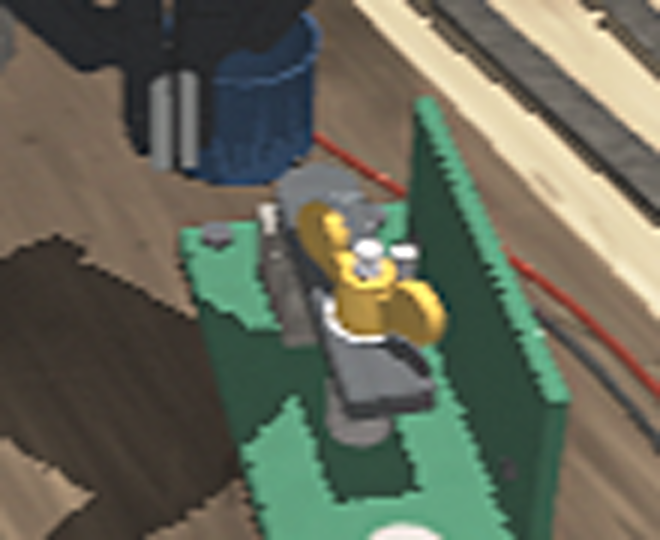

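The strap now lies along the fixture over the block: nose at (315,190), rear end at (385,390). The force rose against the stop at the end of the push. Now the nut strokes.

```bash
cat >> rob.py <<'E'
def C(a,z,r=.03): a=np.deg2rad(a);return P(r*np.cos(a),r*np.sin(a),z)
def stroke(a0,a1,z,fmax=12,step=12,v=.12):
    p=get_obs()["position"];zt=.115
    if p[2]<zt-.005: bot.servo_line([p[0],p[1],zt],velocity=.25)
    bot.servo_line(C(a0,zt),velocity=.3);bot.servo_line(C(a0,z),velocity=.2);f0=wf();m=[]
    for a in np.append(np.arange(a0-step,a1,-step),a1):
        bot.servo_line(C(a,z),velocity=v);f=wf()-f0;m.append(round(float(np.linalg.norm(f[:2])),1))
        if m[-1]>fmax or abs(f[2])>15:print("STOP",a,f);break
    print(a,m,round(get_obs()["time_s"],2));return a
E
python3 - <<'E'
from rob import *
stroke(170,85,.074)
stroke(285,85,.072)
p=get_obs()["position"];bot.servo_line([p[0],p[1],.115],velocity=.25);bot.servo_line(C(180,.115,.07),velocity=.3)
d=look("side",(290,200,400,290),6,"pics/s5.png")
E
```

```text
85 [1.6, 0.7, 0.5, 0.5, 1.2, 0.5, 0.6, 1.3] 19.55
85 [0.9, 1.6, 1.3, 2.5, 1.8, 1.4, 1.7, 1.2, 1.4, 1.3, 2.1, 1.7, 1.4, 1.4, 1.0, 2.4, 2.7] 24.83
```

View pics/s5.png

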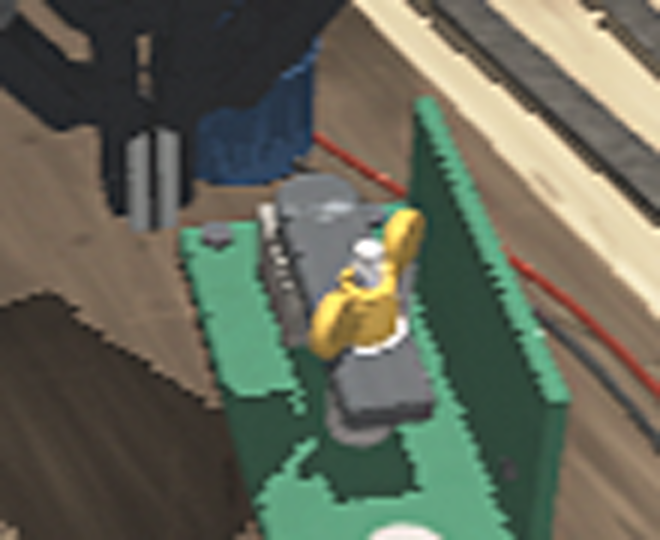

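The nut has turned as planned: the wings are now at (335,320) and (405,235), about 225°/45°, and the strap is still home. I'll continue, with finer steps towards the stop.

```bash
python3 - <<'E'
from rob import *
a=stroke(283,85,.069,step=9)
if a==85:
    a=stroke(283,150,.066,step=9)
    if a==150:
        f0=0
        for a in np.arange(147,84,-3):
            bot.servo_line(C(a,.066),velocity=.05);f=np.linalg.norm(wf()[:2])
            print(a,round(float(f),1),end="; ")
            if f>12:break
print(get_obs()["time_s"])
E
```

```text
85 [1.0, 1.7, 1.8, 1.3, 1.5, 1.4, 0.3, 0.8, 0.8, 1.6, 2.0, 1.0, 2.2, 2.1, 2.0, 1.5, 0.4, 2.1, 1.8, 1.5, 1.5, 1.9] 31.93
150 [1.5, 0.8, 0.5, 0.4, 0.4, 0.3, 0.7, 0.3, 0.4, 0.5, 0.8, 0.2, 0.4, 0.8, 0.4] 36.76
147 1.2; 144 0.4; 141 0.7; 138 0.8; 135 0.5; 132 0.6; 129 0.5; 126 0.5; 123 1.2; 120 4.5; 117 8.0; 114 11.9; 111 17.5; 40.0083
```

The finger stalled at about 122°, where a wing at 90° (q = 11) predicts the stop. I'll retract clear and take the last look.

```bash
python3 - <<'E'
from rob import *
bot.servo_line(C(150,.066,.034),velocity=.15);bot.servo_line(C(165,.066,.06),velocity=.15);bot.servo_line(C(180,.14,.10),velocity=.3)
bot.reach([.35,.35,.25],get_obs()["orientation"])
a=vision.read_camera("top")["frame"][160:240,340:450,::-1];b=vision.read_camera("side")["frame"][205:285,290:400,::-1]
cv2.imwrite("pics/f.png",cv2.resize(np.vstack([a,b]),None,fx=3.7,fy=3.7,interpolation=cv2.INTER_CUBIC));print(get_obs()["time_s"])
E
```

```text
42.0833
```

View pics/f.png

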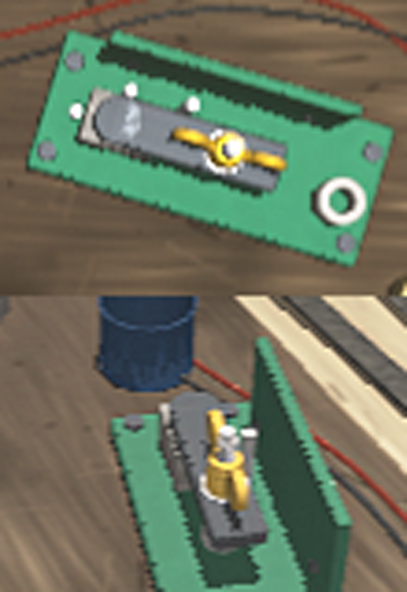

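The strap is home over the block. The wings, at (180,134) and (278,162), lie along the fixture's y axis, which means q≈11. The bystanders are in place, so I'm handing in.

```bash
python3 -c "
from workcell import *
print(hand_in())"
```

```text
the job is handed in; nothing more can be done
None
```

I handed the job in at about 42 s of the 58 s: the strap is home over the block and the wing nut is run down to its hard stop (q about 11, judged from the stall point and the final picture). The strap's pressing force on the block was not measured, and the hand-in returned no verdict.

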